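# Slide the hold-down bolt along the T-slot into the cylinder's foot

## Task

The cylinder on the T-slot bed needs its hold-down bolt. Take the T-bolt with the brass-coloured nut, enter its head into the open end of the slot, under the lips, and slide it along until its shank is fully home in the notch of the cylinder's foot; let go of it standing upright with its head down on the slot floor. Leave everything else on the bench where it is, including the larger bolt with the red nut.

Things in the scene. Friction and masses are not known exactly. Their poses are not given: they have to be found in the camera images.
- tbolt: The T-bolt to use, standing on its head, 125 tall, 0.4 kg. Origin: centre of the head's underside; z up along the shank. Square head 44 x 44 x 14 thick, sides along x and y; round steel shank 16 diameter, z = 14 to 125; long square brass-coloured nut 24 x 24, sides along x and y, fixed on the shank from z = 75 to 115: the place to grip.
- bed: Fixed T-slot bed, steel and green, a cylinder on its far end. 140 wide. Origin on the bench under the slot's centre line; x = sliding direction towards the cylinder; z up. Floor plate 8 thick, x -110 to 220, bare apron up to x = -45; from there the T-slot along x: cavity 56 wide, z 8 to 28, under two steel lips, z 28 to 38, with a 30 gap between them.
- mouth (a point): The open end of the T-slot: on the slot floor (8 above the bench), centre line, at x = -45 of the bed. Same axes as the bed.
- seat (a point): Where the T-bolt's origin stands when fully home: slot floor, centre line, x = 50 of the bed, 95 beyond the mouth, same axes. The cylinder's blue foot lies on the lips, z 38 to 50 above the bench, 100 wide, bed x 10 to 220; its notch, 30 wide, opens towards -x at bed x = 10 and ends at 58. Cylinder: axis at bed x = 160, radius 47, top 135 above the bench.
- big_bolt: Larger T-bolt with a red nut, standing, 125 tall, head 64 x 64 x 14, otherwise as the other one; too wide for the slot. Not to be moved. Origin: centre of the underside.
- piston: Aluminium piston standing on the bench, 84 diameter, 72 tall. Not to be moved. Origin: centre of the underside.
- bottle: Clear water bottle with a blue cap, 64 diameter, 190 tall, standing. Not to be moved. Origin: centre of the underside.
- wrist_pin: Steel tube (piston pin) standing upright, 36 diameter, 85 tall. Not to be moved. Origin: centre of the underside.
- wrench: Steel wrench lying flat. Not to be moved. Origin: underside, near its middle.
- piston_ring: Dark steel ring lying flat, 90 outer diameter, 6 tall. Not to be moved. Origin: centre of the underside.
Not all that is in view belongs to the job. What is shaped like the tbolt but purple or turquoise is not meant.

How it is judged:
By the outcome, as a careful person would: the job done as asked, in the order asked, and still so for the second after the job is handed in, with the robot touching nothing.
It also fails if it takes over 48 s, if anything falls off the work surface, if the arm or the gripper's body presses on something with over 40 N, if the wrist force passes 120 N, or if a joint passes its speed limit or range.

## Robot

A 6-joint arm with a two-finger parallel gripper is mounted at the origin on the work surface. World frame = base frame: x ahead of the robot, y to its left, z up, the work surface at z = 0. Lengths are in m, angles in degrees, forces in N, time in s.
With the tool pointing down it reaches from about 0.25 to 0.725 m from the base axis. Payload 9.7 kg.
Tool frame: the origin (TCP) lies midway between the tips of the shut fingers; the grasp point (between the pads) lies 19 mm behind it (bot.hold_point_z is the distance from the TCP to the grasp point, in m); z points along the fingers, y is the line along which they close (so a half turn about z gives the same grasp; the last joint's range is limited). The gripper opens to 85 mm and grips with 20 to 120 N. Pads are 22 mm wide; open, the fingers measure 114 mm over their backs; the gripper's body (76 mm by 85 mm) begins 54 mm behind the grasp point. The pads swing forward as they close: fully open they stand 13 mm farther back than shut.
Start: joints at [-63.197, 4.979, 10.078, 95.1, 0, 90], TCP at [0.248, -0.491, 0.231] pointing down, gripper open.
Joint ranges: [-179.16, 179.16], [-48.56, 103.87], [-65.8, 70.77], [-126.05, 130.52], [-82.76, 87.17], [-180, 180]. Speed limits (degrees/s): [127.2, 127.2, 147.25, 180, 180, 180].

## Interface

Orientations are given as [roll, pitch, yaw] about the fixed x, y, z axes, in that order (R = Rz(yaw) Ry(pitch) Rx(roll)).
In Python, from workcell import bot gives the robot as it stands.
- The arm moves only by the tool play_rows, never from a script. Its argument "steps" is a list that holds one entry, the list of rows, each a list of 4 numbers: the shift along the tool's x, y, z in m, then the turn about the tool's z in rad. In form: [[[tx, ty, tz, yaw], ...]]. A call has exactly 5 rows; each row shifts and turns the commanded pose from where the row before left it, along the tool's axes as they then stand; what a row does not reach is not made up. A row lasts 1/12 s, in which the tool goes at most 41.7 mm and 7.16 degrees, less where a joint would pass 70% of its speed; a pose out of reach is approached as far as the arm can. A call is refused whole if a number of a shift passes 0.0417 or a number of a turn 0.125, either way. A call with a gripper value outside its range is refused whole. "gripper" is the finger opening in m, from 0 to 0.0854, set as the call begins (left out, the last holds). The fingers move at their own pace and stop on an object; "squeeze" is the grip in N (left out, the last holds). Time passes only in rows, so rows that do not move let the fingers close, or fill a call up. It gives the time, the measured TCP pose, the force, the opening and the grip force at its end, in the units of the state.
- bot.get_obs(): the state, without advancing time (a new reading comes with each control period).
- bot.camera(name): name is "side" or "top"; returns a dict with "img" (420x560x3 uint8, blue, green, red), "vfov" (degrees; the focal length in pixels is half the picture's height over the tangent of half this angle, whatever the lens; pixels are square), "cx", "cy" (the principal point, pixels), "D" ([k1, k2, p1, p2, k3] as OpenCV has them; the pictures are not rectified), "xyz" and "attitude" of the camera in the world. Camera axes: x right, y down, z forward; pixel columns grow to the right and rows downward; lengths in m; the calibration is good to about 2 mm. A picture is of the moment at which its call begins. There is no depth.
- bot.job_done(): hands the job in; it is judged then, once.
The state is a dict: "time": time; "q": joint angles; "qd": joint speeds; "joint_efforts": joint torques, N m; "ee_pos": TCP position; "tcp_rot": TCP orientation; "wrist_force": force on the tool from outside, world axes, zero at the start; "torque": the same for the moment, N m; "opening": finger opening in m; "grasp_force": force on a finger pad.
Only numpy, scipy, OpenCV 4.12 (cv2) and the standard library are available. Lean on these libraries where they do the work, as an engineer would, in place of code of your own. Each camera call takes 0.05 s, during which the arm holds its last target. There are 200 camera calls.

## Working session

There is one attempt and no reset: what is moved stays moved. The work goes in short steps, Python scripts to look and compute and a tool call to move; the robot and the scene stay as the last step left them, time stands still between calls to the robot, and variables do not carry over. Pictures are saved under pics/ and viewed, at most 10 in all, crops included, and the job is handed in when it is done.

Besides the shell and the picture viewer there is one more tool, called after "Request:" as name(argument=value, ...), one argument or row to a line, values as JSON. play_rows: Moves the arm, as the interface text tells. Its arguments: {"type":"object","properties":{"steps":{"type":"array","items":{"type":"array","items":{"type":"array","items":{"type":"number"}}}},"gripper":{"type":"number"},"squeeze":{"type":"number"}},"required":["steps"]}

```bash
mkdir -p pics; cat > h.py <<'E'
import numpy as np,cv2
from scipy.spatial.transform import Rotation as Ro
from workcell import bot
def cam(n):
    c=bot.camera(n);H=c["img"].shape[0];f=H/2/np.tan(np.radians(c["vfov"]/2))
    c["K"]=np.array([[f,0,c["cx"]],[0,f,c["cy"]],[0,0,1]]);c["R"]=Ro.from_euler("xyz",c["attitude"],degrees=True).as_matrix()
    c["t"]=np.array(c["xyz"]);c["d"]=np.array(c["D"],float);return c
def ray(c,uv):
    p=cv2.undistortPoints(np.array(uv,float).reshape(-1,1,2),c["K"],c["d"]).reshape(-1,2)
    return np.c_[p,np.ones(len(p))]@c["R"].T
def plane(c,uv,z):
    r=ray(c,uv);return c["t"]+r*((z-c["t"][2])/r[:,2])[:,None]
def proj(c,P):
    R=c["R"].T;return cv2.projectPoints(np.array(P,float).reshape(-1,3),cv2.Rodrigues(R)[0],-R@c["t"],c["K"],c["d"])[0].reshape(-1,2)
E
python3 - <<'E'
from h import *
for n in("side","top"):
    c=cam(n);cv2.imwrite(f"pics/{n}0.png",c["img"]);print(n,c["xyz"],c["attitude"],c["vfov"],c["D"])
print(bot.get_obs())
E
```

```text
side [0.19671764 0.60043849 0.60759172] [-125.50368194   -0.88761556 -151.55289705] 47.50944905985027 [-0.00368557  0.          0.          0.          0.        ]
top [ 0.43739653 -0.09250892  0.88580019] [-171.47481995   -0.37293028  -91.45107162] 49.581734287622055 [0.03017389 0.         0.         0.         0.        ]
{'time': 0.1, 'q': array([-6.31959727e+01,  5.00969266e+00,  1.00406015e+01,  9.50983598e+01,
        2.17946400e-03,  9.00015202e+01]), 'qd': array([-0.03429766, -0.16360963,  0.15966359, -0.10690304,  0.04629268,
       -0.0347238 ]), 'joint_efforts': array([ 3.67506673e-04, -5.21558583e+01,  4.65654945e+01,  1.60462788e-02,
        2.29359614e-05, -4.28069420e-07]), 'ee_pos': array([ 0.24794347, -0.49073489,  0.23065162]), 'tcp_rot': array([-1.79932549e+02, -2.17767286e-03,  2.68025045e+01]), 'wrist_force': array([-0.46745075, -0.61155067,  0.93684739]), 'torque': array([ 0.02584907, -0.02238533,  0.01139604]), 'grasp_force': 0.0, 'opening': 0.085189989944702}
```

View pics/side0.png

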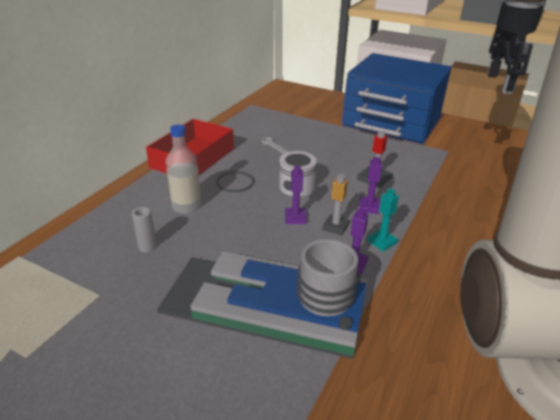

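View pics/top0.png

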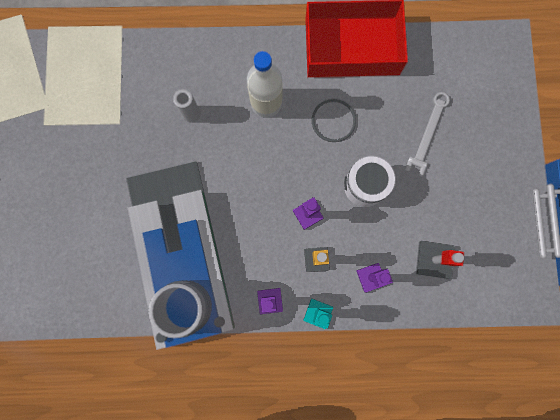

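Side view: candidates are the brass nut (339,190), red nut/big bolt (379,145), purple ones at (296,180), (374,180), (358,235) and turquoise (388,210). In the top view these are brass (320,258), red (453,258), purple (308,213), (375,277), (269,300) and turquoise (319,314). I choose the brass one. The bed's mouth is at the top of that picture, near (166,203), and the slot runs down it.

```bash
python3 - <<'E'
from h import *
t=cam("top");s=cam("side")
a=cv2.resize(t["img"][150:360,115:255],None,fx=2.7,fy=2.7,interpolation=2)
b=cv2.resize(t["img"][220:300,280:360],None,fx=4.9,fy=4.9,interpolation=2)
h=567
b=cv2.copyMakeBorder(b,0,a.shape[0]-b.shape[0],0,0,0);cv2.imwrite("pics/crop1.png",np.hstack([a,b]))
pts=[]
for c in(t,s):
    hsv=cv2.cvtColor(c["img"],cv2.COLOR_BGR2HSV)
    m=cv2.inRange(hsv,(12,130,120),(25,255,255))
    n,l,st,ce=cv2.connectedComponentsWithStats(m)
    for i in range(1,n):
        if 40<st[i,4]<1500: print(st[i],ce[i])
    # blue
    m=cv2.inRange(hsv,(100,150,60),(125,255,255));n,l,st,ce=cv2.connectedComponentsWithStats(m)
    for i in range(1,n):
        if st[i,4]>300: print("blue",st[i],ce[i])
print(plane(t,[[320,257]],.115))
E
```

```text
[313 250  16  15 132] [319.62121212 257.39393939]
blue [546 160  14  29 315] [553.46031746 173.44126984]
blue [ 143  220   66   63 2004] [181.51596806 251.60778443]
blue [167 301  28  26 327] [178.5351682  316.62691131]
blue [165 327  53  20 306] [189.42156863 337.06535948]
[512 130  15  17 186] [519.43010753 137.76344086]
[499 175   7  10  50] [502.  179.7]
[332 180  15  21 202] [338.18316832 190.56930693]
[495 186   9  10  56] [499.10714286 190.76785714]
[362 338  22  45 401] [372.98753117 360.10972569]
[314 360  37  60 473] [332.22410148 391.94926004]
[470 372  32  48 601] [487.49916805 400.57404326]
[518 405  12  15  73] [521.45205479 413.53424658]
[492 410   7  10  41] [494.87804878 414.7804878 ]
blue [ 344   55  106   88 5128] [399.98732449  93.28354134]
blue [ 229  263  136   68 2794] [288.90408017 296.48031496]
[[ 0.46508878 -0.15819291  0.115     ]]
```

View pics/crop1.png

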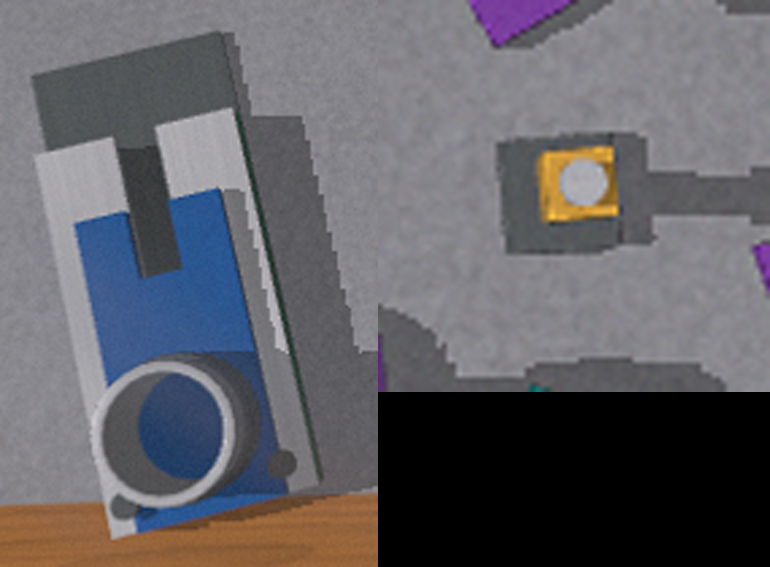

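The crop shows the brass nut centred at top pixel (321,257) on its dark square head. The lip-end corners, foot front and notch end are all visible. Next I cast those corners onto planes at their known heights.

```bash
cat >m.py <<'E'
from h import *
t=cam("top")
A=lambda p:np.array(p)/2.7+[115,150]-.3
B=lambda p:(np.array(p)-[378,0])/4.9+[280,220]-.3
lip=plane(t,A([[37,155],[113,137],[157,125],[236,108]]),.038)
ft=plane(t,A([[76,224],[127,211],[170,200],[221,188]]),.050)
ne=plane(t,A([[141,278],[181,267]]),.050)
ap=plane(t,A([[33,77],[222,32]]),.008)
hd=plane(t,B([[498,143],[507,253],[618,247],[613,135]]),.014)
nt=plane(t,B([[541,152],[546,220],[616,217],[612,148]]),.115)
np.set_printoptions(precision=4,suppress=True)
for n,P in dict(lip=lip,foot=ft,ne=ne,apron=ap,head=hd,nut=nt).items():
    d=P[-1]-P[0];print(n,P.mean(0),"len",np.linalg.norm(d),"ang",np.degrees(np.arctan2(d[1],d[0])))
    print(P[:,:2].tolist() if 0 else np.linalg.norm(np.diff(P[:,:2],axis=0),axis=1))
print("bolt shank top",plane(t,B([[584,182]]),.125))
E
python3 m.py
python3 - <<'E'
from h import *
s=cam("side")
for dz in (.075,.115): print(proj(s,[.465,-.158,dz]))
o=bot.get_obs();print(o["time"])
E
```

```text
lip [0.5852 0.1231 0.038 ] len 0.14072548924234943 ang -77.71339228490585
[0.0534 0.0314 0.056 ]
foot [0.5314 0.1108 0.05  ] len 0.10042353889814709 ang -77.24216805676298
[0.0352 0.0298 0.0354]
ne [0.4858 0.1019 0.05  ] len 0.027638126799112914 ang -75.96477038884899
[0.0276]
apron [0.6474 0.1373 0.008 ] len 0.1397652717231299 ang -77.39947636448213
[0.1398]
head [ 0.4644 -0.1602  0.014 ] len 0.045041290848493926 ang -87.44429177995931
[0.0426 0.0431 0.0433]
nut [ 0.4646 -0.1593  0.115 ] len 0.024546237926409246 ang -88.19593706721349
[0.0233 0.0241 0.0236]
bolt shank top [[ 0.4649 -0.1602  0.125 ]]
[[337.59249712 197.85478765]]
[[339.3596949  180.89688212]]
0.3
```

Request:
play_rows(
  steps=[
    [[0, 0, 0, 0.086], [0, 0, 0, 0.086], [0, 0, 0, 0.086], [0, 0, 0, 0.086], [0, 0, 0, 0.086]],
  ],
  gripper=0.055,
)

```text
time: 0.72
ee_pos: [0.248, -0.4909, 0.2312]
tcp_rot: [-180.0, 0.0, 1.9]
wrist_force: [-0.2, -0.2, 0.1]
opening: 0.0546
grasp_force: 0.0
```

Request:
play_rows(
  steps=[
    [[0.0153, -0.0215, 0, 0], [0.0153, -0.0215, 0, 0], [0.0153, -0.0215, 0, 0], [0.0153, -0.0215, 0, 0], [0.0153, -0.0215, 0, 0]],
  ],
)

```text
time: 1.13
ee_pos: [0.3208, -0.3795, 0.2312]
tcp_rot: [180.0, -0.0, 2.1]
wrist_force: [0.3, -0.6, -0.1]
opening: 0.0551
grasp_force: 0.0
```

Request:
play_rows(
  steps=[
    [[0.0153, -0.0215, 0, 0], [0.0153, -0.0215, 0, 0], [0.0153, -0.0215, 0, 0], [0.0153, -0.0215, 0, 0], [0.0153, -0.0215, 0, 0]],
  ],
)

```text
time: 1.55
ee_pos: [0.3932, -0.2691, 0.2314]
tcp_rot: [180.0, -0.0, 2.2]
wrist_force: [0.3, -0.9, 0.8]
opening: 0.055
grasp_force: 0.0
```

Request:
play_rows(
  steps=[
    [[0.0153, -0.0215, 0, 0], [0.0153, -0.0215, 0, 0], [0.0153, -0.0215, 0, 0], [0.0153, -0.0215, 0, 0], [0.0153, -0.0215, 0, 0]],
  ],
)

```text
time: 1.97
ee_pos: [0.4657, -0.1587, 0.2314]
tcp_rot: [180.0, -0.0, 2.2]
wrist_force: [1.0, -1.1, -0.3]
opening: 0.0551
grasp_force: 0.0
```

```bash
python3 - <<'E'
from h import *
s=cam("side");o=bot.get_obs();print(o["ee_pos"],o["tcp_rot"])
print(proj(s,o["ee_pos"]),proj(s,[.4646,-.16,.125]))
cv2.imwrite("pics/s1.png",cv2.resize(s["img"][60:260,240:440],None,fx=3,fy=3,interpolation=2))
E
```

```text
[ 0.46750189 -0.15597581  0.23100979] [-1.79916233e+02 -4.99797233e-02  2.26154220e+00]
[[343.31257976 126.69928957]] [[340.40056252 176.11384665]]
```

View pics/s1.png

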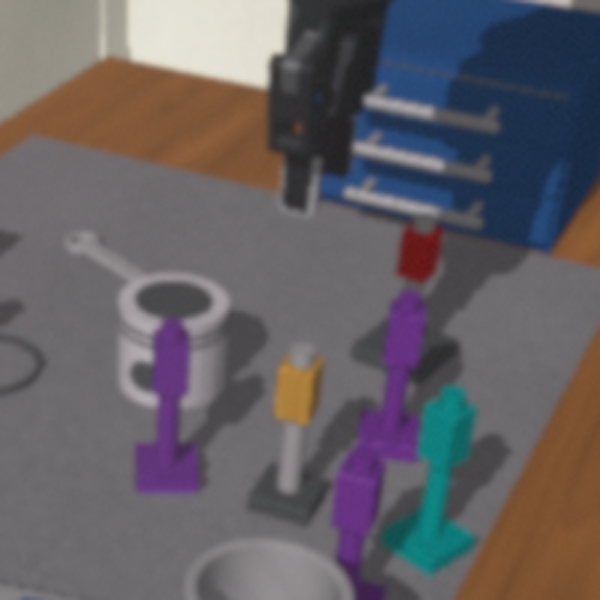

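The gripper hangs over the brass nut (crop 300,385) with a small offset of 3–4 mm. The lookalikes stay clear of the fingers, so I correct the offset and descend.

Request:
play_rows(
  steps=[
    [[-0.003, 0.004, 0.02, 0], [0, 0, 0.025, 0], [0, 0, 0.025, 0], [0, 0, 0.02, 0], [0, 0, 0.015, 0]],
  ],
)

```text
time: 2.43
ee_pos: [0.4616, -0.1638, 0.1242]
tcp_rot: [-180.0, 0.1, 2.2]
wrist_force: [0.4, -0.5, -0.3]
opening: 0.0551
grasp_force: 0.0
```

Request:
play_rows(
  steps=[
    [[0, 0, 0.015, 0], [0, 0, 0.015, 0], [0, 0, 0.01, 0], [0, 0, 0.008, 0], [0, 0, 0, 0]],
  ],
)

```text
time: 2.85
ee_pos: [0.4616, -0.1639, 0.0768]
tcp_rot: [-180.0, 0.1, 2.2]
wrist_force: [-0.1, 0.6, 0.3]
opening: 0.0554
grasp_force: 0.0
```

Request:
play_rows(
  steps=[
    [[0.003, -0.004, 0, 0], [0, 0, 0, 0], [0, 0, 0, 0], [0, 0, 0, 0], [0, 0, 0, 0]],
  ],
)

```text
time: 3.27
ee_pos: [0.4654, -0.16, 0.0788]
tcp_rot: [180.0, -0.0, 2.2]
wrist_force: [-0.3, -1.0, 0.4]
opening: 0.0551
grasp_force: 0.0
```

Request:
play_rows(
  steps=[
    [[0, 0, 0, 0], [0, 0, 0, 0], [0, 0, 0, 0], [0, 0, 0, 0], [0, 0, 0, 0]],
  ],
  gripper=0.015,
  squeeze=60,
)

```text
time: 3.68
ee_pos: [0.4653, -0.16, 0.0785]
tcp_rot: [180.0, -0.0, 2.2]
wrist_force: [0.9, 0.7, 2.8]
opening: 0.0234
grasp_force: 59.6
```

Request:
play_rows(
  steps=[
    [[0, 0, 0, 0], [0, 0, 0, 0], [0, 0, 0, 0], [0, 0, 0, 0], [0, 0, 0, 0]],
  ],
)

```text
time: 4.1
ee_pos: [0.4653, -0.16, 0.0785]
tcp_rot: [180.0, -0.0, 2.2]
wrist_force: [1.1, 1.0, 4.8]
opening: 0.0232
grasp_force: 59.6
```

Request:
play_rows(
  steps=[
    [[0, 0, -0.01, 0], [0, 0, -0.015, 0], [0, 0, -0.02, 0], [0, 0, -0.02, 0], [0, 0, -0.02, 0]],
  ],
)

```text
time: 4.52
ee_pos: [0.4644, -0.1598, 0.1637]
tcp_rot: [-180.0, 0.1, 2.2]
wrist_force: [0.7, -0.7, -4.5]
opening: 0.0235
grasp_force: 59.0
```

Request:
play_rows(
  steps=[
    [[0, 0, -0.02, 0], [0, 0, -0.02, 0], [0, 0, -0.02, 0], [0, 0, -0.01, -0.09], [0, 0, 0, -0.09]],
  ],
)

```text
time: 4.93
ee_pos: [0.4654, -0.1602, 0.2357]
tcp_rot: [179.9, -0.1, 12.7]
wrist_force: [0.1, -0.4, -4.2]
opening: 0.0235
grasp_force: 59.2
```

Request:
play_rows(
  steps=[
    [[0.0141, -0.0167, 0, 0], [0.0141, -0.0167, 0, 0], [0.0141, -0.0167, 0, 0], [0.0141, -0.0167, 0, 0], [0.0141, -0.0167, 0, 0]],
  ],
)

```text
time: 5.35
ee_pos: [0.5158, -0.0623, 0.2329]
tcp_rot: [-180.0, 0.1, 12.5]
wrist_force: [-0.5, -0.1, -5.1]
opening: 0.0235
grasp_force: 59.5
```

Request:
play_rows(
  steps=[
    [[0.0141, -0.0167, 0, 0], [0.0141, -0.0167, 0, 0], [0.0141, -0.0167, 0, 0], [0.0141, -0.0167, 0, 0], [0.0141, -0.0167, 0, 0]],
  ],
)

```text
time: 5.77
ee_pos: [0.5666, 0.0345, 0.2328]
tcp_rot: [-180.0, 0.1, 12.5]
wrist_force: [-0.3, 0.1, -4.0]
opening: 0.0232
grasp_force: 59.5
```

Request:
play_rows(
  steps=[
    [[0.0141, -0.0167, 0, 0], [0.0141, -0.0167, 0, 0], [0.0141, -0.0167, 0, 0], [0.0141, -0.0167, 0, 0], [0.0141, -0.0167, 0, 0]],
  ],
)

```text
time: 6.18
ee_pos: [0.6175, 0.1312, 0.2326]
tcp_rot: [180.0, 0.1, 12.5]
wrist_force: [0.0, -1.0, -4.1]
opening: 0.0233
grasp_force: 59.5
```

Request:
play_rows(
  steps=[
    [[0, 0, 0, 0], [0, 0, 0, 0], [0, 0, 0, 0], [0, 0, 0, 0], [0, 0, 0, 0]],
  ],
)

```text
time: 6.6
ee_pos: [0.6173, 0.1295, 0.2335]
tcp_rot: [180.0, 0.0, 12.4]
wrist_force: [-0.1, 0.1, -2.9]
opening: 0.0233
grasp_force: 59.7
```

Request:
play_rows(
  steps=[
    [[0, 0, 0.02, 0], [0, 0, 0.02, 0], [0, 0, 0.02, 0], [0, 0, 0.02, 0], [0, 0, 0.02, 0]],
  ],
)

```text
time: 7.02
ee_pos: [0.6173, 0.1295, 0.1327]
tcp_rot: [180.0, -0.0, 12.4]
wrist_force: [0.3, 0.3, -4.7]
opening: 0.0233
grasp_force: 59.9
```

Request:
play_rows(
  steps=[
    [[0, 0, 0.015, 0], [0, 0, 0.012, 0], [0, 0, 0.01, 0], [0, 0, 0.005, 0], [0, 0, 0, 0]],
  ],
)

```text
time: 7.43
ee_pos: [0.6171, 0.13, 0.0904]
tcp_rot: [180.0, 0.1, 12.5]
wrist_force: [1.0, 0.4, -3.0]
opening: 0.0234
grasp_force: 59.8
```

```bash
python3 - <<'E'
from h import *
s=cam("side");o=bot.get_obs();print(o["ee_pos"],o["tcp_rot"],o["wrist_force"])
a=cv2.resize(s["img"][190:350,150:350],None,fx=3,fy=3,interpolation=2)
t=cam("top");b=cv2.resize(t["img"][150:310,110:210],None,fx=3,fy=3,interpolation=2)
cv2.imwrite("pics/s2.png",cv2.resize(np.hstack([a,b]),None,fx=.88,fy=.88))
E
```

```text
[0.61750078 0.13018991 0.09142198] [-1.79999066e+02  4.30038450e-03  1.24708054e+01] [ 0.36783323  0.94182514 -4.21457384]
```

View pics/s2.png

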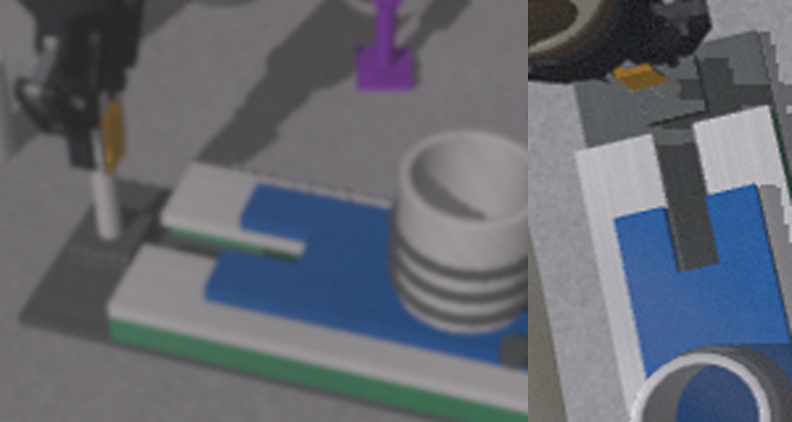

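The bolt's shank (side crop 108,220) is over the apron, ahead of the slot and lined up with it. I lower a little and slide in while watching the forces.

Request:
play_rows(
  steps=[
    [[0, 0, 0.003, 0], [-0.005, 0, 0, 0], [-0.008, 0, 0, 0], [-0.008, 0, 0, 0], [-0.008, 0, 0, 0]],
  ],
)

```text
time: 7.95
ee_pos: [0.5882, 0.1239, 0.0885]
tcp_rot: [-180.0, -0.0, 12.5]
wrist_force: [0.0, 0.5, -3.9]
opening: 0.0233
grasp_force: 59.7
```

Request:
play_rows(
  steps=[
    [[-0.008, 0, 0, 0], [-0.008, 0, 0, 0], [-0.008, 0, 0, 0], [-0.008, 0, 0, 0], [-0.005, 0, 0, 0]],
  ],
)

```text
time: 8.37
ee_pos: [0.552, 0.1158, 0.0884]
tcp_rot: [180.0, 0.0, 12.5]
wrist_force: [0.3, 0.2, -3.7]
opening: 0.0231
grasp_force: 59.7
```

Request:
play_rows(
  steps=[
    [[-0.008, 0, 0, 0], [-0.008, 0, 0, 0], [-0.008, 0, 0, 0], [-0.008, 0, 0, 0], [-0.006, 0, 0, 0]],
  ],
)

```text
time: 8.78
ee_pos: [0.515, 0.1076, 0.0883]
tcp_rot: [180.0, 0.0, 12.5]
wrist_force: [-0.4, 0.6, -4.3]
opening: 0.0235
grasp_force: 59.7
```

Request:
play_rows(
  steps=[
    [[-0.006, 0, 0, 0], [-0.005, 0, 0, 0], [-0.003, 0, 0, 0], [0, 0, 0, 0], [0, 0, 0, 0]],
  ],
)

```text
time: 9.2
ee_pos: [0.5024, 0.1048, 0.0884]
tcp_rot: [-180.0, -0.0, 12.5]
wrist_force: [0.2, 0.1, -3.8]
opening: 0.0233
grasp_force: 59.7
```

```bash
python3 - <<'E'
from h import *
s=cam("side");o=bot.get_obs();print(o["ee_pos"],o["tcp_rot"],o["wrist_force"])
a=cv2.resize(s["img"][190:350,150:350],None,fx=4,fy=3.7,interpolation=2)
cv2.imwrite("pics/s3.png",a)
E
```

```text
[0.50253838 0.10487285 0.08836543] [-1.79999027e+02 -2.06608846e-02  1.24790531e+01] [ 0.93403034 -0.108735   -4.33477762]
```

View pics/s3.png

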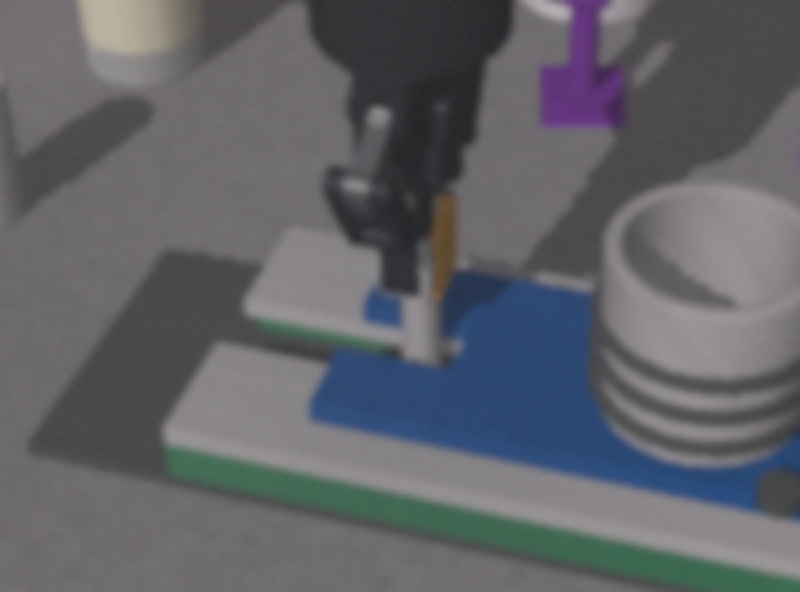

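The shank (crop 425,345) is in the notch, with a gap of about 9 mm to its end. I creep on until contact.

Request:
play_rows(
  steps=[
    [[-0.002, 0, 0, 0], [-0.002, 0, 0, 0], [-0.002, 0, 0, 0], [-0.001, 0, 0, 0], [0, 0, 0, 0]],
  ],
)

```text
time: 9.67
ee_pos: [0.4953, 0.1033, 0.0883]
tcp_rot: [180.0, 0.0, 12.5]
wrist_force: [0.8, 0.2, -3.3]
opening: 0.0233
grasp_force: 59.7
```

Request:
play_rows(
  steps=[
    [[-0.001, 0, 0, 0], [0, 0, 0, 0], [-0.001, 0, 0, 0], [0, 0, 0, 0], [0, 0, 0, 0]],
  ],
)

```text
time: 10.08
ee_pos: [0.4935, 0.1029, 0.0883]
tcp_rot: [-180.0, 0.0, 12.5]
wrist_force: [-0.1, 0.5, -4.0]
opening: 0.0231
grasp_force: 59.7
```

Request:
play_rows(
  steps=[
    [[-0.001, 0, 0, 0], [0, 0, 0, 0], [0, 0, 0, 0], [0, 0, 0, 0], [0, 0, 0, 0]],
  ],
)

```text
time: 10.5
ee_pos: [0.4931, 0.1028, 0.0885]
tcp_rot: [-180.0, -0.1, 12.5]
wrist_force: [4.2, 2.8, -6.2]
opening: 0.0235
grasp_force: 59.5
```

Request:
play_rows(
  steps=[
    [[-0.001, 0, 0, 0], [0, 0, 0, 0], [0, 0, 0, 0], [0, 0, 0, 0], [0, 0, 0, 0]],
  ],
)

```text
time: 10.92
ee_pos: [0.4924, 0.1026, 0.0886]
tcp_rot: [-180.0, -0.1, 12.5]
wrist_force: [6.8, 1.2, -5.2]
opening: 0.0237
grasp_force: 59.0
```

Contact at the expected seat (0.492, 0.103). I relieve the push and lower onto the slot floor.

Request:
play_rows(
  steps=[
    [[0.001, 0, 0, 0], [0, 0, 0.001, 0], [0, 0, 0.001, 0], [0, 0, 0, 0], [0, 0, 0, 0]],
  ],
)

```text
time: 11.33
ee_pos: [0.4928, 0.1027, 0.0867]
tcp_rot: [-180.0, -0.0, 12.5]
wrist_force: [3.0, 0.2, 0.8]
opening: 0.0235
grasp_force: 60.0
```

Request:
play_rows(
  steps=[
    [[0, 0, 0.0005, 0], [0, 0, 0, 0], [0, 0, 0, 0], [0, 0, 0, 0], [0, 0, 0, 0]],
  ],
)

```text
time: 11.75
ee_pos: [0.4929, 0.1027, 0.0867]
tcp_rot: [-180.0, -0.1, 12.5]
wrist_force: [1.8, -0.5, 4.9]
opening: 0.0233
grasp_force: 60.9
```

Request:
play_rows(
  steps=[
    [[-0.001, 0, 0, 0], [0, 0, 0, 0], [0, 0, 0, 0], [0, 0, 0, 0], [0, 0, 0, 0]],
  ],
)

```text
time: 12.17
ee_pos: [0.4926, 0.1026, 0.0868]
tcp_rot: [180.0, -0.2, 12.5]
wrist_force: [5.9, 1.8, 3.9]
opening: 0.0234
grasp_force: 60.3
```

Request:
play_rows(
  steps=[
    [[0, 0, 0, 0], [0, 0, 0, 0], [0, 0, 0, 0], [0, 0, 0, 0], [0, 0, 0, 0]],
  ],
  gripper=0.05,
)

```text
time: 12.58
ee_pos: [0.4912, 0.1024, 0.0855]
tcp_rot: [-180.0, 0.0, 12.5]
wrist_force: [-0.2, 0.4, 0.7]
opening: 0.0501
grasp_force: 0.0
```

Request:
play_rows(
  steps=[
    [[0, 0, -0.005, 0], [0, 0, -0.01, 0], [0, 0, -0.015, 0], [0, 0, -0.02, 0], [0, 0, -0.02, 0]],
  ],
)

```text
time: 13.0
ee_pos: [0.4914, 0.1024, 0.1573]
tcp_rot: [180.0, 0.0, 12.5]
wrist_force: [0.7, 0.2, 1.0]
opening: 0.0504
grasp_force: 0.0
```

Request:
play_rows(
  steps=[
    [[0, 0, -0.03, 0], [0, 0, -0.03, 0], [0, 0, -0.02, 0], [0, 0, 0, 0], [0, 0, 0, 0]],
  ],
)

```text
time: 13.42
ee_pos: [0.4922, 0.1026, 0.2376]
tcp_rot: [180.0, -0.2, 12.5]
wrist_force: [-0.2, 0.6, -0.4]
opening: 0.0499
grasp_force: 0.0
```

```bash
python3 - <<'E'
from h import *
s=cam("side");t=cam("top")
cv2.imwrite("pics/s4.png",np.hstack([cv2.resize(s["img"][150:350,150:400],(500,400),interpolation=2),cv2.resize(t["img"][150:350,110:260],(300,400),interpolation=2)]))
x=np.array([-.9763,-.2164,0]);P=np.array([.4925,.1026,.008])
print("expected top",proj(s,P+[0,0,.125]),"nut ctr",proj(s,P+[0,0,.095]),"home shank z50",proj(s,P+[0,0,.042]))
hsv=cv2.cvtColor(s["img"],cv2.COLOR_BGR2HSV);m=cv2.inRange(hsv,(12,130,100),(25,255,255));n,l,st,ce=cv2.connectedComponentsWithStats(m)
for i in range(1,n):
    if st[i,4]>60 and 200<ce[i][0]<360:print(st[i],ce[i])
E
```

```text
expected top [[259.864513  242.9628895]] nut ctr [[260.01591941 257.48717862]] home shank z50 [[260.2674536  281.58816651]]
[ 282   83   61   41 1615] [314.25077399 103.13126935]
[211 108  27  16 162] [224.87654321 115.5       ]
[251 246  17  26 302] [259.08609272 259.75827815]
```

View pics/s4.png

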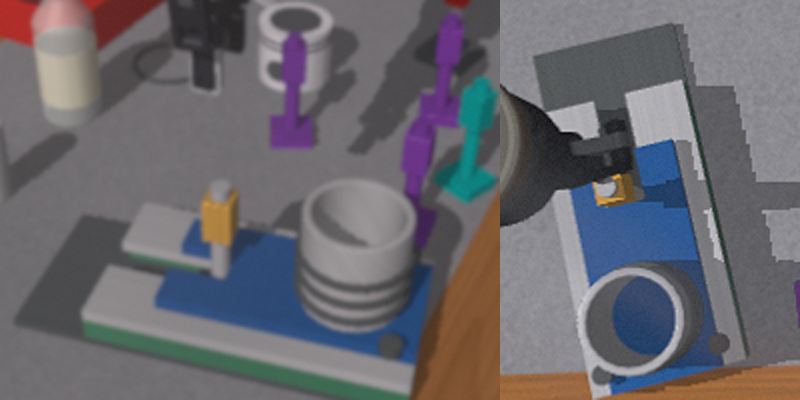

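The bolt stands upright at the notch end (side crop 220,240). Its nut is at pixel (259,260) against an expected (260,257), and the gripper is clear.

```bash
python3 -c "
from workcell import bot
print(bot.job_done())"
```

```text
the job is handed in; nothing more can be done
None
```

The brass-nut T-bolt stands upright on the slot floor with its shank against the end of the foot's notch. The robot has let go and is clear, nothing else on the bench was touched, and the job was handed in at about 13.5 s of the 48 s limit; no verdict came back.

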